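# File the sawn edge of a bar and put the file away

## Robot

A 6-joint arm with a two-finger parallel gripper is mounted at the origin on the work surface; the furniture and walls round the work are solid. World frame = base frame: x ahead of the robot, y to its left, z up, the work surface at z = 0. Lengths are in m, angles in rad, forces in N, time in s.
With the tool pointing down it reaches from about 0.35 to 0.775 m from the base axis. Payload 7.3 kg.
Tool frame: the origin (TCP) lies at the centre of the arm's flange, where the gripper is bolted on; the fingertips stand 178 mm ahead of it and the grasp point (between the pads) lies 159 mm ahead of it; z points along the fingers, y is the line along which they close (so a half turn about z gives the same grasp; the last joint's range is limited). The gripper opens to 92 mm and grips with 3 to 60 N. Pads are 19 mm wide; open, the fingers measure 130 mm over their backs; the gripper's body (75 mm by 190 mm) begins 47 mm behind the grasp point.
Start: joints at [1.148, 0.342, 1.524, -0, 1.275, -0.146], TCP at [0.143, 0.505, 0.405] pointing down, gripper open.
Joint ranges: [-2.53, 2.53], [-0.77, 2.02], [0.04, 2.7], [-1, 4.14], [0.28, 2.66], [-3.11, 3.11]. Speed limits (rad/s): [2.57, 2.57, 3.14, 3.14, 3.14, 3.14].

## Interface

Orientations are given as [roll, pitch, yaw] about the fixed x, y, z axes, in that order (R = Rz(yaw) Ry(pitch) Rx(roll)).
In Python, from cell import telemetry, vision, ticket gives the robot as it stands.
- The arm moves only by the shell command python3 -m crank 'ROWS' [FORCE]. ROWS is JSON, a list of rows, each a list of 5 numbers: the gripper command: -1 is shut, 1 is fully open, values between are in proportion, then the shift along the tool's x, y, z in mm, then the turn about the tool's z in rad. In form: [[fingers, dx, dy, dz, roll], ...]. A call has 1 to 12 rows; each row is the pose to reach, as a shift and turn from the pose commanded when the call began, along the tool's axes at that moment; what a row does not reach only later rows make up. A row lasts 1/12 s, in which the tool goes at most 41.7 mm and 7.16 degrees, less where a joint would pass 70% of its speed; a pose out of reach is approached as far as the arm can. A call with a gripper value outside its range is refused whole. The fingers move at their own pace and stop on an object; FORCE is the grip in N (left out, the last holds). Time passes only in rows, so rows that repeat a pose let the fingers close. It gives the time, the measured TCP pose, the force, the opening and the grip force at its end, in the units of the state.
- telemetry.observe(): the state, without advancing time (a new reading comes with each control period).
- vision.read_camera(name): name is "scene" or "top" or "wrist"; returns (picture, depth): 400x640x3 uint8, red, green, blue; 400x640 float32, m along the optical axis (not along the pixel's ray), 0 where there is no reading.
- vision.get_calibration(name): a dict with "camera_matrix" (3x3 intrinsics, pixels), "rvec" (rotation vector, rad) and "tvec" (3), from world to camera coordinates, as OpenCV has them. Camera axes: x right, y down, z forward; pixel columns grow to the right and rows downward; lengths in m; the calibration is good to about 2 mm. A picture is of the moment at which its call begins: read the wrist's pose just before it. get_calibration takes no time and is no camera call; for the wrist camera it gives the pose at the moment of the call.
- ticket.hand_in(): hands the job in; it is judged then, once.
The state is a dict: "time": time; "qpos": joint angles; "qvel": joint speeds; "joint_efforts": joint torques, N m; "tool_pos": TCP position; "tool_rot": TCP orientation; "contact_force": force on the tool from outside, world axes, zero at the start; "torque": the same for the moment, N m; "opening": finger opening in m; "grip_force": force on a finger pad.
Only numpy, scipy, OpenCV 4.12 (cv2) and the standard library are available. Lean on these libraries where they do the work, as an engineer would, in place of code of your own. Each camera call takes 0.05 s, during which the arm holds its last target. There are 200 camera calls.

## Task

With the hand file, give the sloping top edge of the aluminium bar in the filing stand at least three long forward strokes towards the fence, using most of the blade's length, pressed flat on the middle of the edge so that each stroke leaves the bar against its fence. Lift the file clear of the bar on every return, since dragging it back pulls the bar away. Then lay the file flat, cutting face down and lengthwise, in the wooden tray and let go, with the bar still against its fence and the other things on the bench left where they are.

Things in the scene. Friction and masses are not known exactly. Their poses are not given: they have to be found in the camera images.
- file: Hand file: flat dark steel blade 150 x 32 x 8 mm with a wooden grip block along the middle of its back (90 mm long, 24 mm wide, from 8 to 44 mm above the cutting face). Lies on its cutting face. Origin: centre of the cutting face (underside); x along the blade, y across it, z up through the grip. Both ends are alike. 0.2 to 0.33 kg.
- edge (a point): Middle of the sawn top edge of the aluminium bar in the stand; moves with the bar. The edge is a flat strip 70 mm long (along y) and 10 mm wide (along x). z: its outward normal, leaning 30 degrees from vertical to the stand's -y side. x: level, the filing direction, away from the robot towards the fence. About 115 mm above the bench; the strip's ends are 17 mm higher and lower.
- bar (a joint): Distance (m) of the bar from its fence: 0 = against it, at most 0.022; starts at 0.004 to 0.008. Nothing clamps the bar; it slides against about 0.8 N of friction, so a forward stroke carries it to the fence and a dragged file draws it off. It stands on a sprung rubber pad: pressed, the edge sinks along -z, from 3 N at first to 12 N at its full 6 mm, and rises again when released.
- stand: Filing stand, fixed: wooden base 130 x 116 x 14 mm (its middle 35 mm to the +y side of the origin) with a grey steel bed and fence sloping 30 degrees. Origin: on the bench, plumb below the edge's middle when the bar is at the fence; x filing direction, z up. The fence's top is 18 mm below the edge, the side guides lower; nothing rises above the plane of the edge.
- tray: Shallow dark wooden tool tray, fixed to the bench, empty. Outside 206 x 86 mm, 11 mm high, walls 7 mm thick, inner floor 192 x 72 mm, 7 mm above the bench. Origin: centre of its underside; x along its length, z up.
- junction_box: Bystander, loose: round black moulded junction box, 96 mm across, 41 mm high. Origin: centre of its underside as it stands.
- carton: Bystander, loose: small cardboard carton, 58 x 95 x 48 mm. Origin: centre of its underside as it stands.
- terminal_strip: Bystander, loose: white screw-terminal strip, 98 x 22 x 16 mm. Origin: centre of its underside as it stands.
- tape_roll: Bystander, loose: roll of masking tape lying flat, 100 mm across, 25 mm high. Origin: centre of its underside as it stands.
- insulator: Bystander, loose: white porcelain bobbin insulator, 42 mm across, 46 mm high. Origin: centre of its underside as it stands.
- rule: Bystander, loose: folded wooden rule, 234 x 18 x 16 mm. Origin: centre of its underside as it stands.
There are look-alikes about, which are no part of the job. What is meant by the file is not pink, and is the smaller of those in its own colour.

How it is judged:
By the outcome, as a careful person would: the job done as asked, in the order asked, and still so for the second after the job is handed in, with the robot touching nothing.
It also fails if it takes over 61 s, if anything falls off the work surface, if the arm or the gripper's body presses on something with over 40 N, if the wrist force passes 120 N, or if a joint passes its speed limit or range.

## Working session

There is one attempt and no reset: what is moved stays moved. The work goes in short steps, Python scripts to look and compute and a shell command to move; the robot and the scene stay as the last step left them, time stands still between calls to the robot, and variables do not carry over. Pictures are saved under pics/ and viewed, at most 10 in all, crops included, and the job is handed in when it is done.

```bash
ls; mkdir -p pics; python3 - <<'E'
from cell import telemetry, vision
import cv2,numpy as np
print(telemetry.observe())
for n in ["scene","top"]:
    p,d=vision.read_camera(n); cv2.imwrite(f"pics/{n}0.png",p[:,:,::-1]); np.savez(f"pics/{n}0.npz",p=p,d=d)
    c=vision.get_calibration(n); R=cv2.Rodrigues(np.array(c["rvec"]))[0]; print(n,c["camera_matrix"],-R.T@np.array(c["tvec"]).ravel(),R.tolist())
E
```

```text
pics
{'time': 0.0, 'qpos': array([ 1.14801847e+00,  3.42734743e-01,  1.52504175e+00, -2.03551816e-05,
        1.27540787e+00, -1.45979441e-01]), 'qvel': array([ 9.29977175e-04, -7.11195654e-05,  2.23148120e-03, -1.76665161e-03,
       -3.78192727e-04,  3.80251190e-05]), 'joint_efforts': array([-3.94624039e-04, -4.31230259e+01, -2.44220066e+01,  7.17854965e-02,
        5.58582775e-02, -1.40252309e-04]), 'tool_pos': array([0.14338253, 0.50489331, 0.40402988]), 'tool_rot': array([-3.14001504e+00, -2.12275658e-04,  2.86480001e+00]), 'contact_force': array([-0.16342037, -0.2698729 ,  0.59608455]), 'torque': array([0.05745066, 0.02618279, 0.03685293]), 'grip_force': 0.0, 'opening': 0.09202493609030361}
scene [[386.44388748   0.         319.38300988]
 [  0.         386.44388748 201.98991333]
 [  0.           0.           1.        ]] [ 0.74381778 -0.65697469  0.85715503] [[0.8761589880005953, 0.48176541967004793, 0.01573239193242408], [0.4125676123243718, -0.7326355634284569, -0.5413253148161781], [-0.24926570764294798, 0.48077771538415764, -0.8406660427204433]]
top [[450.42638074   0.         317.07158742]
 [  0.         450.42638074 203.34993098]
 [  0.           0.           1.        ]] [ 0.31358156 -0.22938253  1.20696972] [[0.023008529265109323, -0.9997260422682701, 0.004295112533847095], [-0.9818751691927268, -0.023405731804435947, -0.18807797277048072], [0.1881269776077092, 0.00011013319473905658, -0.9821447083637257]]
```

View pics/scene0.png

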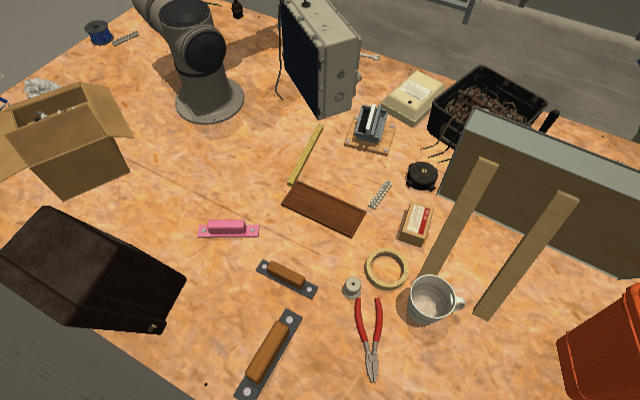

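View pics/top0.png

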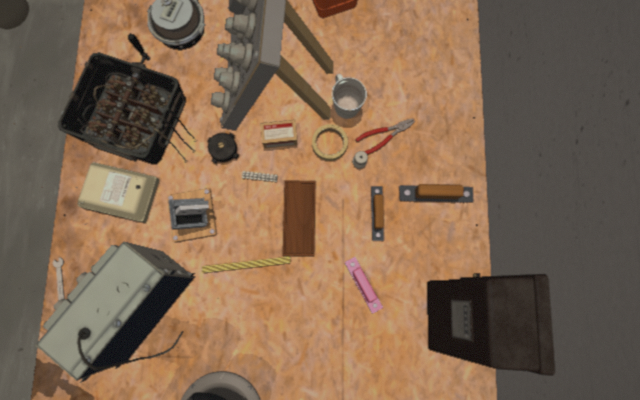

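The top view shows the small brown file at about (377,213), the larger look-alike at (437,192), and the pink one at (364,285). The tray is at (299,218) and the stand at (190,214). In the scene view the file is at (287,277), the tray at (323,208) and the stand at (370,128).

```bash
cat > h.py <<'E'
import cv2,numpy as np
from cell import telemetry,vision
def cloud(c,d):
    K=np.array(c["camera_matrix"]);R=cv2.Rodrigues(np.array(c["rvec"]))[0];t=np.array(c["tvec"]).ravel()
    v,u=np.mgrid[:d.shape[0],:d.shape[1]]
    P=np.stack([(u-K[0,2])/K[0,0]*d,(v-K[1,2])/K[1,1]*d,d],-1)
    return (P-t)@R
def rect(P,m):
    # largest blob in mask -> world xy min-area rect
    n,l,s,_=cv2.connectedComponentsWithStats(m.astype(np.uint8)); i=1+np.argmax(s[1:,4]); q=P[l==i]
    (c,w,a)=cv2.minAreaRect(q[:,:2].astype(np.float32)*1000); return c,w,a,np.median(q[:,2]),s[i]
E
python3 - <<'E'
from h import *
D={n:np.load(f"pics/{n}0.npz") for n in("top","scene")}
C={n:cloud(vision.get_calibration(n),D[n]["d"]) for n in D}
P=C["top"]
def win(x0,y0,x1,y1):
    m=np.zeros((400,640),bool); m[y0:y1,x0:x1]=1; return m
print("bench z",np.median(P[200:260,330:345,2]))
w=win(362,180,392,246)
print("file>4mm",rect(P,w&(P[...,2]>.004))); print("grip",rect(P,w&(P[...,2]>.035)))
print("tray",rect(P,win(275,172,325,262)&(P[...,2]>.004)))
w=win(160,185,222,246)
for z in(.008,.03,.06,.09,.1,.11,.12):
    m=w&(P[...,2]>z)
    if m.sum()>3: print("stand",z,m.sum(),rect(P,m))
for n,(a,b,c,e) in{"top":(155,175,235,255),"scene":(335,85,405,160)}.items():
    p=cv2.resize(D[n]["p"][b:e,a:c,::-1],None,fx=5,fy=5,interpolation=cv2.INTER_CUBIC); cv2.imwrite(f"pics/st_{n}.png",cv2.resize(p,(400,400)))
cv2.imwrite("pics/st.png",np.hstack([cv2.imread("pics/st_top.png"),cv2.imread("pics/st_scene.png")]))
E
```

```text
bench z -0.000380548960869381
file>4mm ((437.1878662109375, -350.0469055175781), (98.97624969482422, 330.99456787109375), 62.338096618652344, np.float64(0.027422078836251668), array([371, 186,  15,  56, 656], dtype=int32))
grip ((427.27984619140625, -335.2662658691406), (61.983184814453125, 304.48773193359375), 58.54441833496094, np.float64(0.042800828375826494), array([374, 194,  11,  34, 304], dtype=int32))
tray ((461.78924560546875, -182.7479705810547), (297.9363098144531, 90.59870910644531), 0.9599042534828186, np.float64(0.007625310006218043), array([ 282,  179,   35,   78, 2152], dtype=int32))
stand 0.008 2078 ((460.27667236328125, -35.31498718261719), (457.6684875488281, 165.12493896484375), 72.75369262695312, np.float64(0.04559424022225813), array([ 168,  188,   49,   54, 2071], dtype=int32))
stand 0.03 1108 ((440.8681945800781, -47.56048583984375), (431.204345703125, 105.39151000976562), 68.74011993408203, np.float64(0.07613872208124409), array([ 169,  198,   40,   32, 1101], dtype=int32))
stand 0.06 816 ((438.4927978515625, -46.63627624511719), (431.204345703125, 100.293807
[... 194 characters left out ...]
93627929688), 67.11307525634766, np.float64(0.10625467707314289), array([171, 199,  38,  27, 371], dtype=int32))
stand 0.1 262 ((430.822021484375, -59.65779113769531), (409.1415710449219, 53.0132942199707), 62.747318267822266, np.float64(0.11278843838532653), array([173, 202,  35,  12, 250], dtype=int32))
stand 0.11 155 ((425.45050048828125, -60.013458251953125), (404.1630554199219, 38.136566162109375), 61.94551467895508, np.float64(0.11855874630390331), array([174, 202,  26,  10, 141], dtype=int32))
stand 0.12 69 ((416.3973693847656, -65.23271179199219), (386.5184326171875, 25.85609245300293), 61.76597595214844, np.float64(0.12544068065946273), array([179, 205,  15,   7,  56], dtype=int32))
```

View pics/st.png

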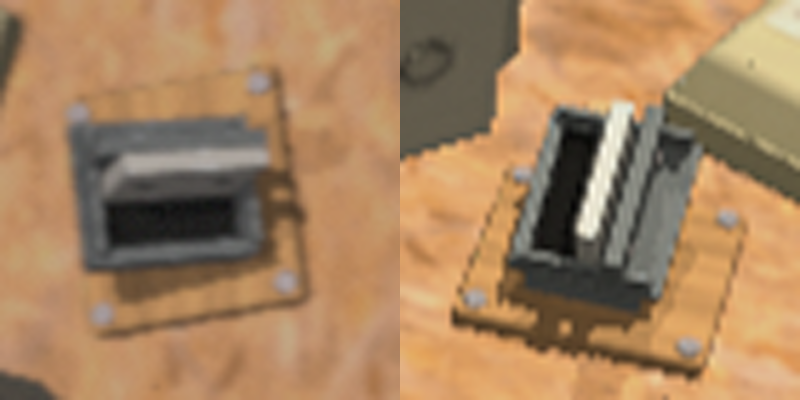

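The crops show the pale bar edge running along y, with its high end at +y (crop x 105–268, y 150–180). The fence is on the +x side and the base is yawed a few degrees.

```bash
cat >> h.py <<'E'
def win(x0,y0,x1,y1):
    m=np.zeros((400,640),bool); m[y0:y1,x0:x1]=1; return m
def hsv(p): return cv2.cvtColor(p,cv2.COLOR_RGB2HSV)
E
python3 - <<'E'
from h import *
D={n:np.load(f"pics/{n}0.npz") for n in("top","scene")}
P={n:cloud(vision.get_calibration(n),D[n]["d"]) for n in D}
ok={n:D[n]["d"]>.1 for n in D}; H={n:hsv(D[n]["p"]) for n in D}
W={"file":dict(top=(362,180,392,246),scene=(250,255,322,302)),"tray":dict(top=(275,172,325,262),scene=(278,178,370,240)),"stand":dict(top=(160,185,222,246),scene=(340,95,400,158))}
for n in D:
    z=P[n][...,2]; g=lambda o:win(*W[o][n])&ok[n]
    print(n,"file",rect(P[n],g("file")&(z>.004)),"\n grip",rect(P[n],g("file")&(z>.03)))
    print(" tray",rect(P[n],g("tray")&(z>.004)))
    print(" base",rect(P[n],g("stand")&(z>.008)))
    m=g("stand")&(z>.085)&(H[n][...,2]>(165 if n=="scene" else 140))&(H[n][...,1]<60)
    print(" edge",rect(P[n],m)); k,l,s,_=cv2.connectedComponentsWithStats(m.astype(np.uint8)); q=P[n][l==1+np.argmax(s[1:,4])]
    print(q.min(0),q.max(0),q.mean(0))
E
```

```text
top file ((520.5665283203125, -390.9261779785156), (150.54891967773438, 36.66691207885742), 3.0443780422210693, np.float64(0.026753437579212495), array([371, 186,  15,  56, 653], dtype=int32)) 
 grip ((521.7930297851562, -392.5187072753906), (90.74711608886719, 24.65439224243164), 2.925898313522339, np.float64(0.04268854761913848), array([374, 194,  11,  35, 317], dtype=int32))
 tray ((505.4503173828125, -182.01644897460938), (210.6019744873047, 90.59870910644531), 0.9599042534828186, np.float64(0.007596927952789995), array([ 282,  179,   35,   78, 2141], dtype=int32))
 base ((504.7667236328125, 104.07041931152344), (130.71278381347656, 122.79692840576172), 11.887225151062012, np.float64(0.045371027947811504), array([ 168,  188,   49,   54, 2065], dtype=int32))
 edge ((506.9664611816406, 75.18685913085938), (9.290374755859375, 65.17669677734375), 11.842646598815918, np.float64(0.11573112188506492), array([179, 205,  30,   5, 105], dtype=int32))
[0.49763147 0.04365893 0.09460824] [0.51540345 0.10733379 0.1336128 ] [0.50698353 0.07480339 0.1161425 ]
scene file ((524.97021484375, -386.9
[... 323 characters left out ...]
7, 446], dtype=int32))
 tray ((498.65130615234375, -178.94053649902344), (228.67832946777344, 98.01283264160156), 2.0738680362701416, np.float64(0.008266424392198234), array([ 281,  178,   85,   60, 2381], dtype=int32))
 base ((501.6856384277344, 143.78936767578125), (132.20901489257812, 207.61314392089844), 10.092080116271973, np.float64(0.0365580599156944), array([ 344,   95,   56,   60, 2032], dtype=int32))
 edge ((507.99395751953125, 85.64361572265625), (12.005928993225098, 90.4404296875), 14.99515151977539, np.float64(0.114895346972577), array([366, 104,  10,  26,  93], dtype=int32))
[0.49049524 0.04075141 0.09350711] [0.52028774 0.12777076 0.13468117] [0.51093901 0.07431013 0.11562689]
```

```bash
cat >> h.py <<'E'
def shift(p,yaw):
    "mm along tool axes (tool down) and roll from present measured pose"
    s=telemetry.observe(); y=s["tool_rot"][2]; d=(np.array(p)-s["tool_pos"])*1000
    x=np.array([np.cos(y),np.sin(y)]); return [round(float(v),1) for v in(d[:2]@x, d[:2]@np.array([x[1],-x[0]]), -d[2])],round(float((y-yaw+np.pi)%(2*np.pi)-np.pi),4)
E
python3 - <<'E'
from h import *
Q=[]
for n in("top","scene"):
    f=np.load(f"pics/{n}0.npz"); p=cloud(vision.get_calibration(n),f["d"])[f["d"]>.1]; Q.append(p)
Q=np.vstack(Q); 
print("cols y=",[round(.6-.1*j,1) for j in range(13)])
for i in range(10):
    r=[]
    for j in range(13):
        m=(abs(Q[:,0]-.1*i)<.05)&(abs(Q[:,1]-(.6-.1*j))<.05); r.append(int(1000*np.percentile(Q[m,2],99)) if m.sum()>5 else -1)
    print(round(.1*i,1),r)
print(shift((.45,.25,.404),2.2)); print(shift((.522,-.3925,.404),np.pi/2+.04))
E
```

```text
cols y= [0.6, 0.5, 0.4, 0.3, 0.2, 0.1, -0.0, -0.1, -0.2, -0.3, -0.4, -0.5, -0.6]
0.0 [-1, 5, 5, 5, 4, 295, 309, 295, 3, 219, 193, 3, -1]
0.1 [-1, 4, 5, 254, 254, 15, 295, 272, 4, 4, 4, 4, 4]
0.2 [-1, 5, -1, 255, 282, 9, 5, 4, 5, 4, 4, 229, 307]
0.3 [-1, 4, 9, 254, 256, 256, 5, 4, 4, 43, 46, 231, 307]
0.4 [-1, 8, 6, 82, 255, 253, 19, 18, 15, 45, 38, 5, 287]
0.5 [-1, 5, 60, 62, 60, 128, 97, 13, 13, 4, 46, 4, 4]
0.6 [-1, 5, 62, 111, 113, 17, 15, 17, 13, 4, 44, 61, 61]
0.7 [-1, 5, 115, 115, 116, 37, 219, 404, 50, 47, 46, 4, 5]
0.8 [-1, -1, 114, 113, 114, 112, 350, 409, 394, 96, 16, 13, 4]
0.9 [-1, 6, 115, 115, 190, 5, 345, 409, 396, 95, 4, 4, 5]
([-364.6, -161.4, 0.1], 0.6648)
([-609.4, -759.8, 0.1], 1.254)
```

```bash
python3 -m crank '[[1,0,0,-40,0],[1,0,0,-80,0],[1,-36,-16,-80,0.06],[1,-73,-32,-80,0.13],[1,-109,-48,-80,0.2],[1,-146,-64,-80,0.26],[1,-182,-80,-80,0.33],[1,-219,-97,-80,0.4],[1,-255,-113,-80,0.46],[1,-292,-129,-80,0.53],[1,-328,-145,-80,0.6],[1,-364,-161,-80,0.66]]'
python3 - <<'E'
from h import *
print(shift((.50,-.1,.48),1.85),shift((.522,-.3925,.40),np.pi/2+.04))
f=np.load("pics/top0.npz"); P=cloud(vision.get_calibration("top"),f["d"])
for n in("top","scene"):
    f=np.load(f"pics/{n}0.npz"); p=cloud(vision.get_calibration(n),f["d"])[f["d"]>.1]
    m=(p[:,2]>.14)&(abs(p[:,0]-.4)<.25)&(p[:,1]<.3)&(p[:,1]>0)
    q=p[m]-[.507,.0748,0]; a=.207; u=q[:,:2]@[np.cos(a),np.sin(a)]; v=q[:,:2]@[-np.sin(a),np.cos(a)]
    k=np.hypot(np.maximum(-u-110,0),v).argsort()
    for lo in(-250,-200,-170,-150,-130,-100,-50): 
        mm=(u*1000>lo)&(u*1000<lo+50); print(n,lo,round(v[mm].min()*1000) if mm.any() else None)
E
```

```text
time: 1.1
tool_pos: [0.4508, 0.249, 0.4845]
tool_rot: [-3.141, -0.0, 2.201]
contact_force: [0.7, 0.9, 0.0]
opening: 0.0917
grip_force: 0.0
([-311.0, -166.0, 4.5], 0.3511) ([-560.2, -320.6, 84.5], 0.5904)
top -250 89
top -200 38
top -170 38
top -150 51
top -130 75
top -100 102
top -50 None
scene -250 92
scene -200 37
scene -170 37
scene -150 46
scene -130 70
scene -100 97
scene -50 None
```

```bash
python3 -m crank '[[1,-34,-18,0,0.04],[1,-69,-37,0,0.08],[1,-103,-55,0,0.12],[1,-138,-74,0,0.16],[1,-172,-92,0,0.2],[1,-207,-111,0,0.24],[1,-242,-130,0,0.28],[1,-277,-149,0,0.32],[1,-311,-166,0,0.35],[1,-345,-187,0,0.4],[1,-380,-208,10,0.44],[1,-415,-229,25,0.48]]'
python3 - <<'E'
from h import *
print(shift((.522,-.3925,.36),np.pi/2+.04))
E
```

```text
time: 2.1
tool_pos: [0.5106, -0.2195, 0.4611]
tool_rot: [3.14, 0.002, 1.723]
contact_force: [0.9, 1.0, 0.4]
opening: 0.0918
grip_force: 0.0
([-172.7, -14.9, 101.1], 0.1118)
```

```bash
python3 -m crank '[[1,-35,-3,20,0.02],[1,-70,-6,40,0.05],[1,-105,-9,60,0.08],[1,-140,-12,80,0.11],[1,-173,-15,101,0.11],[1,-173,-15,101,0.11],[1,-173,-15,101,0.11]]'
python3 - <<'E'
from h import *
c=vision.get_calibration("wrist"); p,d=vision.read_camera("wrist"); np.savez("pics/w1.npz",p=p,d=d)
cv2.imwrite("pics/w1.png",p[:,:,::-1]); P=cloud(c,d)
near=(abs(P[...,0]-.522)<.12)&(abs(P[...,1]+.3925)<.06)&(d>.05)
print(rect(P,near&(P[...,2]>.004)&(P[...,2]<.06)),rect(P,near&(P[...,2]>.03)&(P[...,2]<.06)))
s=telemetry.observe();print(s["tool_pos"],s["tool_rot"])
E
```

```text
time: 2.68
tool_pos: [0.5218, -0.3922, 0.3563]
tool_rot: [-3.138, -0.004, 1.612]
contact_force: [0.6, 0.6, -0.2]
opening: 0.0917
grip_force: 0.0
((523.2261352539062, -392.251708984375), (150.09654235839844, 33.07569122314453), 1.2591931819915771, np.float64(0.03510522230906162), array([ 257,  177,  129,   32, 3738], dtype=int32)) ((523.1522827148438, -392.3260803222656), (90.0438461303711, 24.543893814086914), 1.6948422193527222, np.float64(0.04389781921772934), array([ 279,  184,   85,   25, 1934], dtype=int32))
[ 0.52222635 -0.39097498  0.35814288] [-3.14008635e+00 -2.20919576e-03  1.61363552e+00]
```

View pics/w1.png

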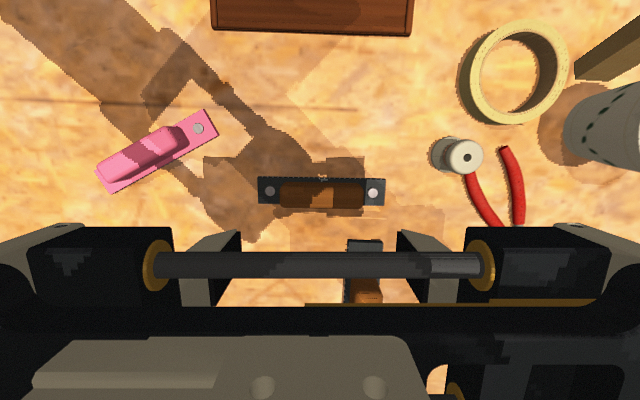

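The wrist view shows the brown file centred near (322,192) between the fingers, at (205,270) and (430,265). The pink file is at (155,150), and the large look-alike is partly hidden at (362,270).

```bash
python3 -c "
from h import *
print(shift((.5232,-.3923,.228),1.597))"
```

```text
([-1.4, 0.9, 130.1], 0.0166)
```

```bash
python3 -m crank '[[1,-1,1,30,0.016],[1,-1,1,60,0.016],[1,-1,1,90,0.016],[1,-1,1,110,0.016],[1,-1,1,125,0.016],[1,-1,1,128,0.016],[1,-1,1,128,0.016],[1,-1,1,128,0.016],[1,-1,1,128,0.016]]'
python3 - <<'E'
from h import *
print(telemetry.observe()["tool_pos"],telemetry.observe()["tool_rot"])
c=vision.get_calibration("wrist"); p,d=vision.read_camera("wrist"); np.savez("pics/w2.npz",p=p,d=d)
cv2.imwrite("pics/w2.png",cv2.resize(p[190:400,130:510,::-1],None,fx=2,fy=2)); P=cloud(c,d)
near=(abs(P[...,0]-.522)<.12)&(abs(P[...,1]+.3925)<.06)&(d>.05)
print(rect(P,near&(P[...,2]>.004)&(P[...,2]<.06)),rect(P,near&(P[...,2]>.03)&(P[...,2]<.05)))
E
```

```text
time: 3.48
tool_pos: [0.5241, -0.3914, 0.2336]
tool_rot: [3.139, 0.002, 1.599]
contact_force: [-0.1, -0.3, 0.6]
opening: 0.0921
grip_force: 0.0
[ 0.52409604 -0.39142958  0.2335932 ] [3.13911375e+00 2.31620107e-03 1.59939264e+00]
((523.170166015625, -392.1113586425781), (150.14120483398438, 32.90755844116211), 1.3807631731033325, np.float64(0.03807307682747732), array([ 217,  200,  200,   52, 9145], dtype=int32)) ((523.2203369140625, -390.2917175292969), (89.71025085449219, 21.10884666442871), 1.4653116464614868, np.float64(0.04394120838519661), array([ 247,  215,  140,   37, 4883], dtype=int32))
```

View pics/w2.png

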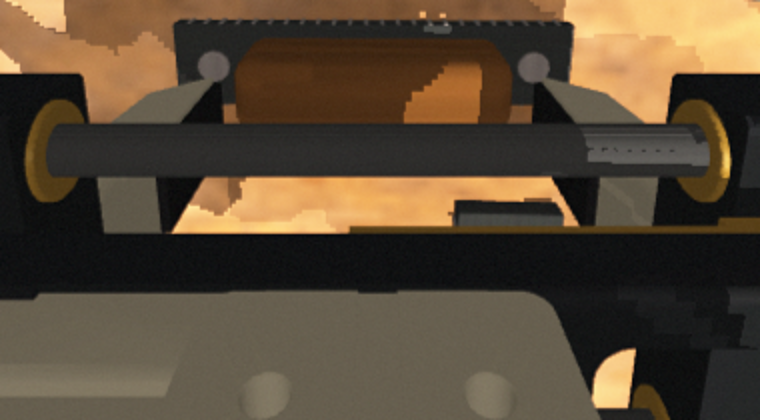

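The grip spans crop columns 236–512 (centre 374) and the finger inner faces are at about 222 and 535 (centre 378). I'll shift about 1.2 mm towards −x and then descend gently.

```bash
python3 -m crank '[[1,-0.8,-1.2,3,-0.002],[1,-0.8,-1.2,6,-0.002],[1,-0.8,-1.2,8,-0.002],[1,-0.8,-1.2,10,-0.002],[1,-0.8,-1.2,11,-0.002],[1,-0.8,-1.2,12,-0.002],[1,-0.8,-1.2,13,-0.002],[1,-0.8,-1.2,13,-0.002]]'
```

```text
time: 4.2
tool_pos: [0.5224, -0.3923, 0.2182]
tool_rot: [3.142, -0.0, 1.601]
contact_force: [1.4, 0.1, -0.3]
opening: 0.0917
grip_force: 0.4
```

```bash
python3 -m crank '[[1,0,0,5,0],[1,0,0,10,0],[1,0,0,15,0],[1,0,0,20,0],[1,0,0,24,0],[1,0,0,28,0],[1,0,0,28,0]]' && python3 -m crank '[[0.8,0,0,0,0],[0.8,0,0,0,0],[0.8,0,0,0,0],[0.8,0,0,0,0]]' 12
```

```text
time: 4.78
tool_pos: [0.5222, -0.3922, 0.1894]
tool_rot: [-3.141, -0.001, 1.601]
contact_force: [0.4, 0.9, -0.2]
opening: 0.0921
grip_force: 0.4
time: 5.12
tool_pos: [0.5222, -0.3923, 0.1903]
tool_rot: [-3.141, -0.0, 1.601]
contact_force: [-0.4, 1.0, -2.9]
opening: 0.09
grip_force: 12.0
```

Gripped at both ends. Next I lift and carry the file to the stand, where I'll tilt it by pivoting it in the pads.

```bash
python3 -c "
from h import *
print(shift((.5028,.0947,.36),1.778))"; python3 -m crank '[[0.8,0,0,-20,0],[0.8,0,0,-60,0],[0.8,0,0,-100,0],[0.8,0,0,-140,0],[0.8,0,0,-170,0],[0.8,0,0,-170,0]]' 20; python3 -c "
from h import *
print(shift((.5028,.0947,.36),1.778))"
```

```text
([487.3, -4.7, -169.7], -0.1772)
time: 5.62
tool_pos: [0.5229, -0.3929, 0.3688]
tool_rot: [3.132, 0.01, 1.601]
contact_force: [0.6, -0.7, -1.0]
opening: 0.0897
grip_force: 20.0
([488.0, -5.5, 8.8], -0.1772)
```

```bash
python3 -m crank '[[0.8,40,0,0,0],[0.8,80,-1,0,-0.03],[0.8,120,-1,0,-0.05],[0.8,160,-2,0,-0.07],[0.8,200,-2,0,-0.09],[0.8,240,-3,0,-0.1],[0.8,280,-3,0,-0.12],[0.8,320,-4,0,-0.14],[0.8,360,-4,0,-0.16],[0.8,400,-5,0,-0.177],[0.8,440,-5,0,-0.177],[0.8,470,-5,0,-0.177]]'
python3 -m crank '[[0.8,18,0,9,0],[0.8,18,0,9,0],[0.8,18,0,9,0],[0.8,18,0,9,0]]'
python3 - <<'E'
from h import *
print(telemetry.observe()["contact_force"],shift((.5028,.0947,.36),1.778))
c=vision.get_calibration("wrist"); p,d=vision.read_camera("wrist"); np.savez("pics/w3.npz",p=p,d=d)
q,e=vision.read_camera("scene"); np.savez("pics/s3.npz",p=q,d=e)
cv2.imwrite("pics/w3.png",np.vstack([p[150:400,120:520,::-1],cv2.resize(q[50:175,300:500,::-1],(400,250))]))
E
```

```text
time: 6.62
tool_pos: [0.5022, 0.08, 0.36]
tool_rot: [-3.141, -0.001, 1.779]
contact_force: [1.0, 0.4, -2.1]
opening: 0.09
grip_force: 20.0
time: 6.95
tool_pos: [0.4995, 0.0944, 0.3512]
tool_rot: [-3.141, 0.0, 1.778]
contact_force: [0.8, 0.1, -1.7]
opening: 0.0899
grip_force: 20.0
[ 0.81580267  0.06504113 -1.73330784] ([-0.4, 3.2, -8.8], -0.0001)
```

View pics/w3.png

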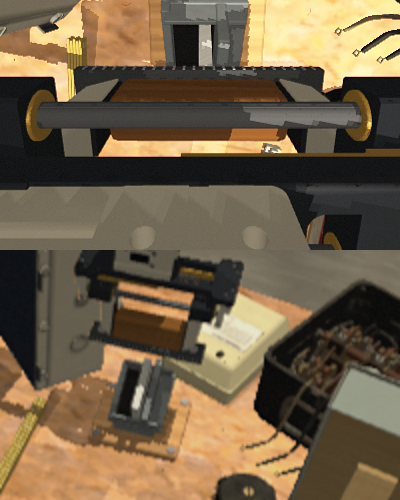

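The wrist crop (top) shows the file held level between the pads. The scene crop shows it poised above the stand. I'll press it onto the high end of the edge with a light grip so that it pivots to the slope.

```bash
python3 -m crank '[[0.8,0,3,12,0],[0.8,0,3,22,0],[0.8,0,3,28,0],[0.8,-2,3,30,0],[0.8,-5,3,32,0],[0.8,-8,3,34,0],[0.8,-10,3,36,0],[0.8,-12,3,38,0],[0.8,-14,3,40,0],[0.8,-14,3,41,0],[0.8,-14,3,41,0]]' 10
python3 - <<'E'
from h import *
q,e=vision.read_camera("scene"); np.savez("pics/s4.npz",p=q,d=e)
p,d=vision.read_camera("wrist")
cv2.imwrite("pics/s4.png",np.hstack([cv2.resize(q[50:150,320:440,::-1],(480,400)),p[120:400:,170:470,::-1][:400].copy() if 0 else cv2.resize(p[150:350,200:440,::-1],(320,400))]))
E
```

```text
time: 7.97
tool_pos: [0.5057, 0.0814, 0.3108]
tool_rot: [3.14, 0.001, 1.778]
contact_force: [-0.4, -0.5, 5.5]
opening: 0.09
grip_force: 10.9
```

View pics/s4.png

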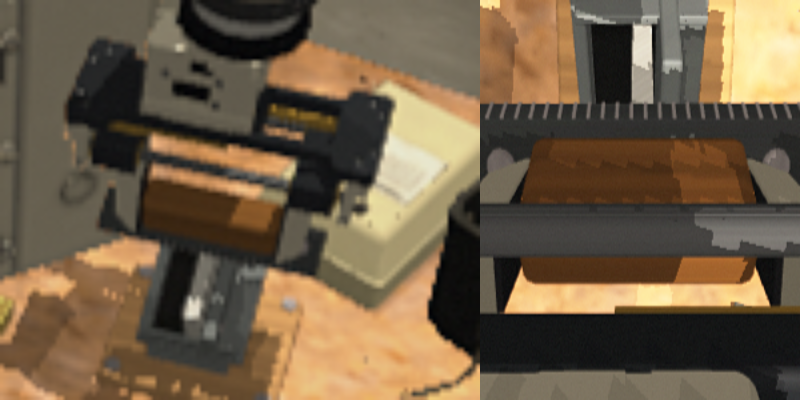

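The left crop shows the blade across the bar. The right crop shows more of the grip's side than before. I'll measure the tilt from depth.

```bash
cat >> h.py <<'E'
def tilt():
    "tilt (deg) of the held grip about stand x, from wrist depth; v,z profile of the brown block"
    c=vision.get_calibration("wrist"); p,d=vision.read_camera("wrist"); P=cloud(c,d); h=hsv(p)
    s=telemetry.observe(); o=s["tool_pos"].copy(); o[2]-=.159; y=s["tool_rot"][2]; v=np.array([np.cos(y),np.sin(y)]); u=np.array([v[1],-v[0]])
    q=P-o; U=q[...,:2]@u; V=q[...,:2]@v; Z=q[...,2]
    m=(abs(U)<.035)&(abs(V)<.06)&(Z<.05)&(Z>-.06)&(d>.05)&(h[...,0]<20)&(h[...,1]>100)
    n=np.cross(np.roll(P,-2,1)-np.roll(P,2,1),np.roll(P,-2,0)-np.roll(P,2,0)); n/=np.linalg.norm(n,axis=-1,keepdims=True)+1e-12; n*=-np.sign(n@np.array([0,0,1.]))[...,None]*-1
    a=np.degrees(np.arctan2(-(n[...,:2]@v),n[...,2]))[m]; H,e=np.histogram(a,bins=np.arange(-90,91,5)); print({int(e[i]):int(H[i]) for i in np.argsort(-H)[:6]})
    for lo in(-90,-60,-30,0,30,60):
        k=(a>=lo)&(a<lo+30)
        if k.sum()>200: print(lo,k.sum(),"median",round(np.median(a[k]),1))
    b=np.round(V[m]*1000/4)*4
    print([(int(i),int(1000*np.median(Z[m][b==i]))) for i in np.unique(b) if (b==i).sum()>20])
E
python3 -c "
from h import *
tilt()"
```

```text
{-75: 653, -80: 653, -70: 617, 55: 562, -65: 488, -85: 413}
-90 3007 median -73.0
-60 1002 median -52.7
0 835 median 21.7
30 912 median 58.0
60 360 median 68.2
[(-12, 11), (-8, 12), (-4, 14), (8, 10), (12, 6), (16, -3), (20, -10)]
```

```bash
python3 -m crank '[[0.8,-3,0,2,0],[0.8,-6,0,4,0],[0.8,-9,0,6,0],[0.8,-12,0,8,0],[0.8,-15,0,10,0],[0.8,-18,0,12,0],[0.8,-20,0,13,0],[0.8,-20,0,13,0]]'; python3 -c "
from h import *
tilt()"
```

```text
time: 8.78
tool_pos: [0.51, 0.0615, 0.2978]
tool_rot: [3.14, 0.001, 1.777]
contact_force: [0.5, -1.0, 4.7]
opening: 0.0897
grip_force: 11.6
{-70: 586, 55: 557, -65: 553, -75: 524, -60: 486, -55: 395}
-90 2356 median -70.3
-60 1669 median -50.8
-30 284 median -19.8
0 563 median 24.7
30 1249 median 40.0
60 349 median 68.2
[(-12, 10), (-8, 12), (-4, 14), (8, 10), (12, 6), (16, 0), (20, -6)]
```

```bash
python3 -m crank '[[0.8,0,0,0,0],[0.8,0,0,0,0],[0.8,0,0,0,0],[0.8,-4,0,-7,0],[0.8,-8,0,-14,0],[0.8,-8,-20,-14,0],[0.8,-8,-40,-14,0],[0.8,-8,-60,-14,0],[0.8,-8,-60,-14,0],[0.8,-8,-60,-14,0]]' 45; python3 -c "
from h import *
print(telemetry.observe()['tool_pos']);tilt()"
```

```text
time: 9.67
tool_pos: [0.4517, 0.042, 0.3117]
tool_rot: [-3.141, -0.001, 1.777]
contact_force: [0.9, -0.2, -1.9]
opening: 0.0895
grip_force: 46.5
[0.45172997 0.04203505 0.31171247]
{-70: 574, 55: 563, -65: 546, -75: 533, -60: 482, -55: 390}
-90 2364 median -70.5
-60 1670 median -50.5
-30 278 median -21.7
0 580 median 24.2
30 1256 median 40.3
60 331 median 68.3
[(-12, 10), (-8, 12), (-4, 14), (0, 16), (8, 10), (12, 7), (16, 0), (20, -5)]
```

Tilt is held at about 30°, with no contact with the cabinet. First stroke.

```bash
python3 -m crank '[[0.8,4,0,7,0],[0.8,8,0,14,0],[0.8,8,0,14,0],[0.8,8,12,14,0],[0.8,8,26,14,0],[0.8,8,40,14,0],[0.8,8,54,14,0],[0.8,8,68,14,0],[0.8,8,82,14,0],[0.8,8,96,14,0],[0.8,8,110,14,0],[0.8,8,122,14,0]]'; python3 -m crank '[[0.8,0,2,0,0]]';python3 -m crank '[[0.8,-4,0,-7,0],[0.8,-9,0,-16,0],[0.8,-9,0,-16,0],[0.8,-9,-40,-16,0],[0.8,-9,-80,-16,0],[0.8,-9,-124,-16,0],[0.8,-9,-124,-16,0]]'
python3 - <<'E'
from h import *
q,e=vision.read_camera("scene"); np.savez("pics/s5.npz",p=q,d=e)
cv2.imwrite("pics/s5.png",cv2.resize(q[50:150,320:440,::-1],(600,500))); tilt()
E
```

```text
time: 10.72
tool_pos: [0.5705, 0.0748, 0.297]
tool_rot: [-3.138, 0.001, 1.779]
contact_force: [-3.0, -4.3, 4.2]
opening: 0.0896
grip_force: 46.5
time: 10.8
tool_pos: [0.5731, 0.0753, 0.297]
tool_rot: [-3.139, 0.001, 1.779]
contact_force: [-4.0, -4.4, 5.1]
opening: 0.0893
grip_force: 46.5
time: 11.38
tool_pos: [0.4446, 0.0411, 0.3115]
tool_rot: [-3.129, -0.004, 1.778]
contact_force: [-0.9, 1.0, -1.7]
opening: 0.0896
grip_force: 46.5
{-70: 570, 55: 562, -65: 544, -75: 521, -60: 473, -55: 452}
-90 2323 median -70.5
-60 1702 median -50.9
-30 285 median -20.4
0 567 median 23.6
30 1252 median 40.3
60 347 median 68.4
[(-12, 8), (-8, 11), (-4, 13), (0, 15), (12, 7), (16, 0), (20, -6)]
```

View pics/s5.png

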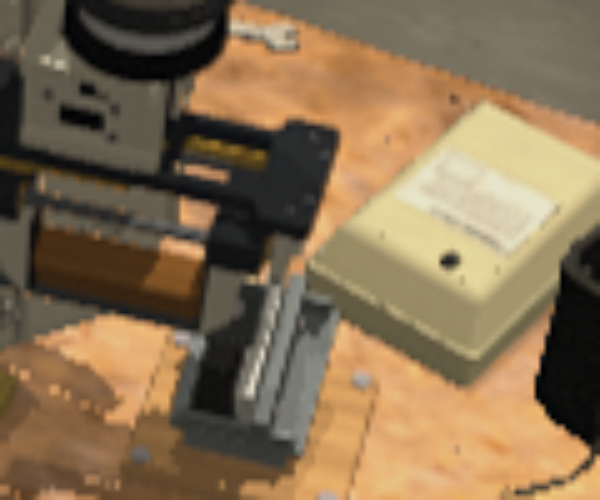

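The bar now sits against the fence, its strip at crop (262,340), and the raised file is clear to its left. Three more strokes.

```bash
python3 -m crank '[[0.8,5,0,8,0],[0.8,9,0,16,0],[0.8,9,0,16,0],[0.8,9,12,16,0],[0.8,9,26,16,0],[0.8,9,40,16,0],[0.8,9,54,16,0],[0.8,9,68,16,0],[0.8,9,82,16,0],[0.8,9,96,16,0],[0.8,9,110,16,0],[0.8,9,124,16,0]]'; python3 -m crank '[[0.8,0,1,0,0]]';python3 -m crank '[[0.8,-4,0,-7,0],[0.8,-9,0,-16,0],[0.8,-9,0,-16,0],[0.8,-9,-40,-16,0],[0.8,-9,-80,-16,0],[0.8,-9,-125,-16,0],[0.8,-9,-125,-16,0]]'
python3 -m crank '[[0.8,5,0,8,0],[0.8,9,0,16,0],[0.8,9,0,16,0],[0.8,9,12,16,0],[0.8,9,26,16,0],[0.8,9,40,16,0],[0.8,9,54,16,0],[0.8,9,68,16,0],[0.8,9,82,16,0],[0.8,9,96,16,0],[0.8,9,110,16,0],[0.8,9,124,16,0]]'; python3 -m crank '[[0.8,0,1,0,0]]';python3 -m crank '[[0.8,-4,0,-7,0],[0.8,-9,0,-16,0],[0.8,-9,0,-16,0],[0.8,-9,-40,-16,0],[0.8,-9,-80,-16,0],[0.8,-9,-125,-16,0],[0.8,-9,-125,-16,0]]'
python3 -m crank '[[0.8,5,0,8,0],[0.8,9,0,16,0],[0.8,9,0,16,0],[0.8,9,12,16,0],[0.8,9,26,16,0],[0.8,9,40,16,0],[0.8,9,54,16,0],[0.8,9,68,16,0],[0.8,9,82,16,0],[0.8,9,96,16,0],[0.8,9,110,16,0],[0.8,9,124,16,0]]'; python3 -m crank '[[0.8,0,1,0,0]]';python3 -m crank '[[0.8,-4,0,-7,0],[0.8,-9,0,-16,0],[0.8,-9,0,-40,0],[0.8,-9,0,-70,0]]'
python3 -c "
from h import *
tilt(); print(shift((.5055,-.182,.36),np.pi/2+.017))"
```

```text
time: 12.48
tool_pos: [0.5728, 0.0753, 0.2968]
tool_rot: [-3.138, 0.001, 1.779]
contact_force: [-3.7, -5.0, 5.2]
opening: 0.0894
grip_force: 46.5
time: 12.57
tool_pos: [0.5751, 0.0757, 0.297]
tool_rot: [-3.141, 0.001, 1.779]
contact_force: [0.7, -3.6, 4.9]
opening: 0.0897
grip_force: 46.5
time: 13.15
tool_pos: [0.445, 0.0411, 0.3115]
tool_rot: [-3.13, -0.003, 1.778]
contact_force: [-0.6, -0.7, -2.8]
opening: 0.0896
grip_force: 46.5
time: 14.15
tool_pos: [0.5731, 0.0754, 0.297]
tool_rot: [-3.139, 0.001, 1.779]
contact_force: [-3.3, -3.5, 5.1]
opening: 0.0893
grip_force: 46.5
time: 14.23
tool_pos: [0.5754, 0.0758, 0.2972]
tool_rot: [3.141, 0.001, 1.779]
contact_force: [1.0, -3.2, 5.1]
opening: 0.0899
grip_force: 46.5
time: 14.82
tool_pos: [0.4448, 0.0411, 0.3116]
tool_rot: [-3.13, -0.003, 1.777]
contact_force: [0.1, 1.1, -2.9]
opening: 0.0898
grip_force: 46.5
time: 15.82
tool_pos: [0.5731, 0.0753, 0.2971]
tool_rot: [-3.139, 0.001, 1.779]
contact_force: [-4.7, -4.8, 4.6]
opening: 0.0899
grip_force: 46.5
time: 15.9
tool_pos: [0.5754, 0.0757, 0.2973]
tool_rot: [3.141, 0.001, 1.779]
contact_force: [0.8, -4.5, 5.0]
opening: 0.0902
grip_force: 46.5
time: 16.23
tool_pos: [0.5741, 0.0665, 0.3665]
tool_rot: [-3.137, -0.002, 1.777]
contact_force: [-0.1, 0.4, -1.5]
opening: 0.09
grip_force: 46.5
{-70: 563, 55: 545, -65: 544, -75: 522, -60: 477, -55: 405}
-90 2320 median -70.4
-60 1679 median -50.6
-30 304 median -20.5
0 579 median 24.8
30 1231 median 40.3
60 349 median 68.4
[(-12, 2), (-8, 4), (-4, 6), (0, 8), (8, 2), (12, 0), (16, -7), (20, -13)]
([-229.0, -119.4, 14.5], 0.1896)
```

```bash
python3 -m crank '[[0.8,-38,-20,0,0.03],[0.8,-76,-40,0,0.06],[0.8,-114,-60,0,0.1],[0.8,-152,-80,0,0.13],[0.8,-190,-100,0,0.16],[0.8,-229,-119,0,0.19],[0.8,-236,-121,30,0.19],[0.8,-236,-121,60,0.19],[0.8,-236,-121,90,0.19],[0.8,-236,-121,110,0.19],[0.8,-236,-121,110,0.19],[0.8,-236,-121,110,0.19]]'
python3 - <<'E'
from h import *
print(shift((.5055,-.190,.201),np.pi/2+.017)); tilt()
q,e=vision.read_camera("scene"); np.savez("pics/s6.npz",p=q,d=e); P=cloud(vision.get_calibration("scene"),e);h=hsv(q)
m=win(340,95,400,158)&(e>.1)&(P[...,2]>.085)&(h[...,2]>165)&(h[...,1]<60); print("edge",rect(P,m)); k=P[m]; print(k.mean(0))
E
```

```text
time: 17.28
tool_pos: [0.5047, -0.189, 0.2574]
tool_rot: [-3.14, -0.001, 1.587]
contact_force: [0.7, 0.7, -1.4]
opening: 0.0897
grip_force: 46.5
([-1.0, 0.8, 56.4], -0.0004)
{-70: 570, 55: 562, -75: 522, -65: 503, -60: 475, -55: 411}
-90 2324 median -70.7
-60 1714 median -50.3
-30 272 median -20.8
0 564 median 24.9
30 1277 median 39.9
60 346 median 68.3
[(-12, 9), (-8, 11), (-4, 13), (0, 15), (8, 8), (12, 6), (16, 0), (20, -6)]
edge ((510.17535400390625, 87.80780029296875), (11.949851989746094, 87.44593811035156), 14.934244155883789, np.float64(0.11415245262454013), array([367, 104,  10,  26, 100], dtype=int32))
[0.51308835 0.0745851  0.11468071]
```

```bash
python3 - <<'E'
from h import *
q,e=vision.read_camera("top"); np.savez("pics/t6.npz",p=q,d=e)
def edge(n,f,w):
    p,d=f["p"],f["d"]; P=cloud(vision.get_calibration(n),d); h=hsv(p)
    m=win(*w)&(d>.1)&(P[...,2]>.09)&(h[...,2]>(165 if n=="scene" else 140))&(h[...,1]<60)
    k=P[m]-[.507,.0748,0]; u=(k[:,:2]@[np.cos(.207),np.sin(.207)])*1000; print(n,m.sum(),u.mean().round(1),np.percentile(u,[5,50,95]).round(1))
for n,a,b,w in(("top","top0","t6",(160,185,222,246)),("scene","scene0","s6",(340,95,400,158))):
    for f in(a,b): edge(n,np.load(f"pics/{f}.npz"),w)
A=np.load("pics/top0.npz")["p"];S=np.load("pics/s6.npz")["p"];S0=np.load("pics/scene0.npz")["p"]
c=lambda p,x,y:cv2.resize(p[y:y+50,x:x+50,::-1],(390,290),interpolation=cv2.INTER_CUBIC)
cv2.imwrite("pics/cmp.png",np.vstack([np.hstack([c(A,168,188),c(q,168,188)]),np.hstack([c(S0,345,98),c(S,345,98)])]))
E
```

```text
top 105 -0.0 [-4.2  0.1  4.3]
top 135 -8.4 [-115.     2.4    7.4]
scene 93 3.8 [-0.4  3.8  8. ]
scene 101 5.9 [ 1.7  6.1 10.9]
```

View pics/cmp.png

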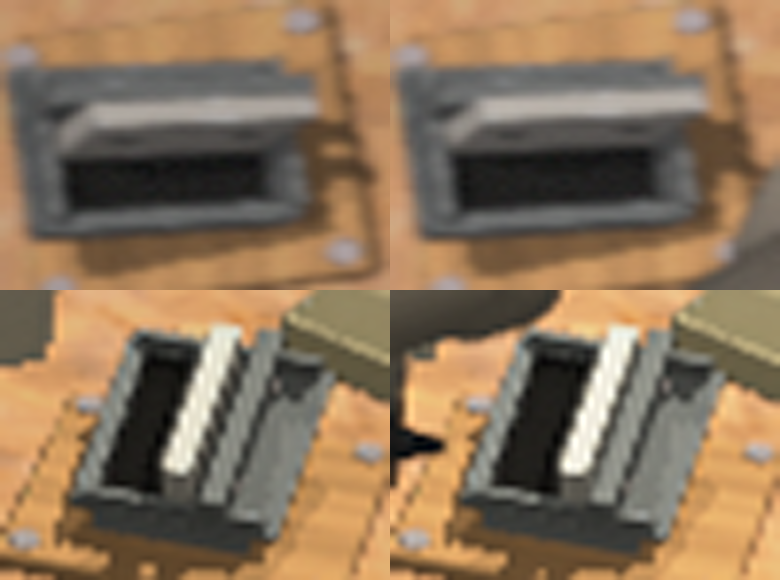

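The lower pair shows the dark gap between bar and fence present before and closed now, so the bar is against its fence. Next I lay the file down in the tray, levelling it against the floor as it goes.

```bash
python3 -m crank '[[0.8,-1,1,20,0],[0.8,-1,1,40,0],[0.8,-1,1,48,0],[0.8,-1,1,52,0],[0.8,-1,1,54,0],[0.8,-1,1,55,0],[0.8,-1,1,55,0]]'
```

```text
time: 18.02
tool_pos: [0.5064, -0.1901, 0.2033]
tool_rot: [3.14, 0.001, 1.588]
contact_force: [0.1, -0.1, -1.8]
opening: 0.0899
grip_force: 46.5
```

```bash
python3 -m crank '[[0.8,0,0,1,0],[0.8,0,0,2,0],[0.8,0,0,2.5,0],[0.8,3,0,2.5,0],[0.8,6,0,3,0],[0.8,9,0,3,0],[0.8,12,0,4,0],[0.8,15,0,5,0],[0.8,18,0,6,0],[0.8,18,0,6,0]]' 8; python3 -c "
from h import *
tilt()"
```

```text
time: 18.85
tool_pos: [0.5061, -0.1726, 0.1977]
tool_rot: [3.139, 0.003, 1.589]
contact_force: [-1.8, -5.1, 6.2]
opening: 0.0897
grip_force: 13.3
{55: 1007, -75: 784, -70: 710, -80: 707, -65: 615, -85: 592}
-90 3755 median -73.7
-60 1753 median -49.1
-30 2429 median -12.9
0 3121 median 14.6
30 1964 median 55.7
60 556 median 68.3
[(-48, -27), (-44, -31), (-40, -31), (-12, 11), (-8, 13), (-4, 15), (8, 11), (12, 7), (16, -1), (20, -7), (24, -31), (28, -28), (32, -27), (36, -37), (40, -38), (44, -38), (48, -38), (52, -38), (56, -38), (60, -38)]
```

It slid rather than levelled. I'll lift a little, shift back so it lies centred when it drops flat, then ease the grip.

```bash
python3 -m crank '[[0.8,0,0,0,0],[0.8,0,0,0,0],[0.8,0,0,-6,0],[0.8,0,0,-12,0],[0.8,-13,0,-12,0],[0.8,-26,0,-12,0],[0.8,-26,0,-8,0],[0.8,-26,0,-5,0],[0.8,-26,0,-4,0]]' 20; python3 -m crank '[[0.8,0,0,0,0],[0.8,0,0,0,0],[0.8,0,0,0,0]]' 3; python3 -m crank '[[1,0,0,0,0],[1,0,0,0,0],[1,0,0,0,0],[1,0,0,0,0],[1,0,0,0,0],[1,0,0,0,0]]'; python3 -c "
from h import *
tilt()"
```

```text
time: 19.65
tool_pos: [0.5057, -0.1981, 0.1994]
tool_rot: [-3.14, -0.001, 1.587]
contact_force: [-0.2, -0.3, -3.5]
opening: 0.0898
grip_force: 25.6
time: 19.9
tool_pos: [0.5062, -0.1977, 0.2003]
tool_rot: [-3.141, -0.0, 1.588]
contact_force: [-0.6, -0.8, -2.5]
opening: 0.09
grip_force: 4.5
time: 20.4
tool_pos: [0.5062, -0.198, 0.2005]
tool_rot: [3.141, 0.0, 1.588]
contact_force: [-0.5, -0.5, -0.2]
opening: 0.0917
grip_force: 0.0
{5: 1044, 0: 981, -5: 943, -10: 918, 10: 907, -15: 871}
-90 1891 median -80.8
-60 1555 median -40.5
-30 4601 median -12.5
0 4680 median 11.7
30 981 median 47.7
60 1410 median 87.3
[(-56, -41), (-52, -41), (-48, -41), (-44, -41), (-40, -41), (-36, -41), (-32, -40), (8, 9), (12, 9), (16, 9), (20, 9), (24, 9), (28, 0), (32, -34), (36, -34), (40, -34), (44, -34), (48, -34), (52, -33), (56, -30), (60, -31)]
```

The file is flat on the tray floor, with its top at 51 mm. Retract and check.

```bash
python3 -m crank '[[1,0,0,-5,0],[1,0,0,-12,0],[1,0,0,-25,0],[1,0,0,-50,0],[1,0,0,-90,0],[1,-40,0,-120,0],[1,-80,0,-150,0],[1,-120,0,-150,0],[1,-160,0,-150,0],[1,-160,0,-150,0]]'
python3 - <<'E'
from h import *
t,d=vision.read_camera("top"); s,e=vision.read_camera("scene"); P=cloud(vision.get_calibration("scene"),e)
m=win(270,150,380,250)&(e>.1)
print(rect(P,m&(P[...,2]>.035)&(P[...,2]<.06)))
cv2.imwrite("pics/fin.png",np.vstack([s[60:340,120:500,::-1],t[60:340,140:520,::-1]]))
E
```

```text
time: 21.28
tool_pos: [0.5081, -0.3631, 0.3525]
tool_rot: [3.139, 0.005, 1.584]
contact_force: [0.7, 1.0, 0.1]
opening: 0.0914
grip_force: 0.0
((508.6646728515625, -181.39828491210938), (89.3055648803711, 24.135589599609375), 1.0299420356750488, np.float64(0.050865557367318896), array([307, 189,  34,  23, 324], dtype=int32))
```

View pics/fin.png

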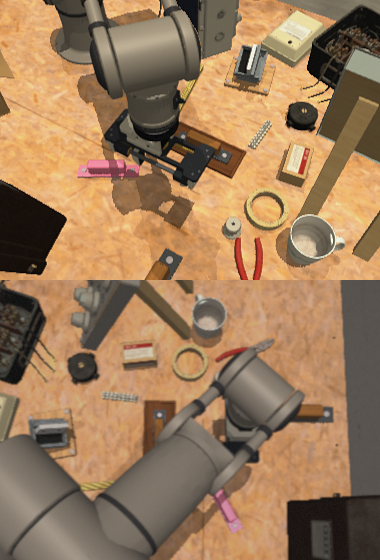

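The file lies centred and flat in the tray, at about (205,155) in the upper crop. The bar is at its fence and the bystanders look unmoved.

```bash
python3 -c "
from cell import ticket
print(ticket.hand_in())"
```

```text
the job is handed in; nothing more can be done
None
```

The job is handed in at about 21 s of the 61 s allowed: four long forward strokes with lifted returns, the bar against its fence as last seen in the camera views, and the file released flat and lengthwise in the tray; the submission returned no verdict.

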